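Set the sharpening stone up in its holder

TASK

Get the thick stone ready for sharpening: lift the lid off the stone box by its knob and set it down flat on the bench, knob up. Take out the thick stone, which stands on edge, and seat it lying flat on a broad face in the stone holder, down on the bed between the two end stops and centred across the bed. Drop nothing, leave the thin stone standing in the box and everything else on the bench where it is.

Things in the scene. Friction and masses are not known exactly. Their poses are not given: they have to be found in the camera images.
- stone_box: Wooden stone box, screwed down: 200 (x) x 166 (y) x 74 mm high, walls 10 mm, open top under its lid. Origin under its centre, z up. Inner floor 12 mm above the bench; strips 10 mm high on it form two slots along x, 29 mm wide, at y = +28 and -28 mm, a stone on edge in each; which slot holds which varies.
- lid_knob (a point): Middle of the round knob of the box's loose lid; lid's axes, z up. Lid: wooden plate 200 (x) x 166 (y) x 12 mm, 0.3 kg; two 8 mm cleats below drop into the box mouth with 4 mm play. Knob 35 mm wide from 5 mm below to 5 mm above this point, slimmer beneath, 40 mm tall in all. The point is 28 mm above the plate's top; its z is 114 mm on the box, 48 mm when the lid lies on the bench.
- stone_center (a point): Centre of the thick sharpening stone: grey block 150 (x) x 25 (y) x 50 mm (z), about 0.42 kg. Starts standing on its long narrow edge in a slot of the box, z up, top 12 mm below the rim, 30 mm free on both sides. Lying flat, its y is vertical (either face up). Stood on edge on the bench, a push near its top tips it over flat.
- thin_center (a point): Centre of the thin stone, which stays in the box: grey block 130 (x) x 14 (y) x 44 mm (z), standing on edge in the other slot.
- holder_bed (a point): Stone holder, screwed down. Point: middle of the top face of its steel bed, 24 mm above the bench; x along the holder, z up. Bed 36 mm wide. Rubber end stops, 56 mm wide, rise 14 mm above the bed, inner faces at x = +78 and -78 mm. 208 mm long in all; feet 90 mm wide, 8 mm high, under the stops only: beside the bed it is free down to the bench. Seated stone's centre: 12.5 mm above the point.
- glue_bottle: Bystander: glue bottle, 60 mm across, 170 mm tall; origin under its centre.
- pencil_cup: Bystander: bamboo cup with pencils, 68 mm across, 165 mm tall in all; origin under its centre.
- mallet: Bystander: round carver's mallet standing on its head, 88 mm across, 236 mm tall; origin under its centre.
- carved_last: Bystander: half-carved wooden shoe last, 170 x 75 x 68 mm; origin under its centre.
- rasp: Bystander: rasp lying along its x, about 295 mm long, 26 mm wide; origin under a point 155 mm from the handle's end.
- gouge: Bystander: carving gouge lying along its x, about 250 mm long, 26 mm thick; origin under a point 125 mm from the handle's end.
- finish_tin: Bystander: tin of finish, 90 mm across, 115 mm tall; origin under its centre.
- offcut: Bystander: wood offcut, 40 x 110 x 28 mm; origin under its centre.
Things that resemble listed ones, but are neither listed nor needed, are in the scene too. Of the things that look like the part that bears holder_bed, the largest one is meant.

How it is judged (in metres and radians):
On the way, in this order (a step that is already met when the one before it is completed fails the run):
1. the lid lies flat on the bench, knob up, let go (height (world z) of lid_knob between 0.043 and 0.052 m and angle between lid_knob's own z axis and vertical below 0.06 rad and contact force between the fingers and lid below 0.1 N), for 0.2 s.
2. the thick stone is out of the box ((horizontal distance between stone_center and stone_box above 0.14 m or height (world z) of stone_center above 0.115 m)), for 0.1 s.
At the end, for the whole second after the job is handed in: Thick stone flat on the bed between the stops: centre within 7 mm along, 10 mm across, 9 to 15.5 mm above the bed, flat to 0.06 rad, in line to 0.07 rad. Lid flat on the bench, knob up (knob point at 43 to 52 mm, tilt under 0.06 rad). Thin stone standing in the box. Stone and lid let go, at rest (all of step 1 and x of stone_center in the frame of holder_bed between -0.007 and 0.007 m and y of stone_center in the frame of holder_bed between -0.01 and 0.01 m and z of stone_center in the frame of holder_bed between 0.009 and 0.0155 m and angle between the y axis of stone_center and the z axis of holder_bed, either way round below 0.06 rad and angle between the x axis of stone_center and the x axis of holder_bed, either way round below 0.07 rad and angle between thin_center's own z axis and vertical below 0.2 rad and horizontal distance between thin_center and stone_box below 0.07 m and linear speed of each of stone, lid below 0.02 m/s and contact force between the fingers and stone below 0.1 N); the robot touches nothing.
It fails at once if the lid or the thick stone is dropped or thrown (faster than 0.8 m/s while the fingers do not touch it) ((linear speed of lid above 0.8 m/s and contact force between the fingers and lid below 0.01 N) or (linear speed of stone above 0.8 m/s and contact force between the fingers and stone below 0.01 N)).
It fails at once if the thin stone is shifted more than 30 mm (distance of thin_center from where it was at the start of the episode above 0.03 m).
It fails at once if a bystander is shifted more than 30 mm (distance of any of glue_bottle, pencil_cup, mallet, carved_last, rasp, gouge, finish_tin, offcut from where it was at the start of the episode above 0.03 m).
It also fails if it takes over 72 s, if anything falls off the work surface, if the arm or the gripper's body presses on something with over 40 N, if the wrist force passes 120 N, or if a joint passes its speed limit or range.

ROBOT

A 6-joint arm with a two-finger parallel gripper is mounted at the origin on the work surface. World frame = base frame: x ahead of the robot, y to its left, z up, the work surface at z = 0. Lengths are in mm, angles in rad, forces in N, time in s.
With the tool pointing down it reaches from about 400 to 925 mm from the base axis. Payload 12.5 kg.
Tool frame: the origin (TCP) lies on the centre line of the jaws, within the pads' length; the fingertips stand 19 mm ahead of it and the grasp point (between the pads) is the TCP; z points along the fingers, y is the line along which they close (so a half turn about z gives the same grasp; the last joint's range is limited). The gripper opens to 95 mm and grips with 3 to 60 N. Pads are 20 mm wide; open, the fingers measure 119 mm over their backs; the gripper's body (75 mm by 180 mm) begins 59 mm behind the grasp point.
Start: joints at [1.008, 0.491, 1.559, -0, 1.092, -0.106], TCP at [275.66, 560.942, 233.661] pointing down, gripper open.
Joint ranges: [-3.1, 3.1], [-0.84, 2.19], [0.05, 2.79], [-1.13, 4.28], [0.06, 2.93], [-2.69, 2.69]. Speed limits (rad/s): [2.22, 2.22, 2.79, 3.14, 3.14, 3.14].

INTERFACE

Orientations are given as [roll, pitch, yaw] about the fixed x, y, z axes, in that order (R = Rz(yaw) Ry(pitch) Rx(roll)).
In Python, from cell import state, read_camera, job_done gives the robot as it stands.
- The arm moves only by the tool arm_command, never from a script. Its argument "deltas" is a list of rows, each an object of numbers: "dx", "dy", "dz": the shift along the world's x, y, z in m; "yaw": the turn about the world's z in degrees. In form: [{"dx": .., "dy": .., "dz": .., "yaw": ..}, ...]. A call has 1 to 20 rows; each row shifts and turns the commanded pose from where the row before left it; what a row does not reach is not made up. A row lasts 1/10 s, in which the tool goes at most 50 mm and 8.59 degrees, less where a joint would pass 70% of its speed; a pose out of reach is approached as far as the arm can. A call with a gripper value outside its range is refused whole. "gripper" is the finger opening in m, from 0 to 0.0951, set as the call begins (left out, the last holds). The fingers move at their own pace and stop on an object; the grip force is fixed at half the most. Time passes only in rows, so rows that do not move let the fingers close. It gives the time, the measured TCP pose, the force, the opening and the grip force at its end, in the units of the state.
- state(): the state, without advancing time (a new reading comes with each control period).
- read_camera(name): name is "scene" or "top" or "wrist"; returns a dict with "color" (400x640x3 uint8, red, green, blue), "range_z" (400x640 float32, mm along the optical axis (not along the pixel's ray), 0 where there is no reading), "fx", "fy", "cx", "cy" (pixels), "k1" (the pictures are not rectified: a ray, as slopes to the right and down, at radius r is drawn at 1 + k1 r^2 times it, then the intrinsics apply), "extrinsics" (4x4, takes a point from camera to world coordinates). Camera axes: x right, y up, looking along -z (the intrinsics and any distortion apply to the point x, -y, -z); pixel columns grow to the right and rows downward; lengths in mm; the calibration is good to about 2 mm. A picture is of the moment at which its call begins.
- job_done(): hands the job in; it is judged then, once.
The state is a dict: "t": time; "joints": joint angles; "qvel": joint speeds; "tau": joint torques, N m; "eef_pos": TCP position; "tcp_rot": TCP orientation; "ft_force": force on the tool from outside, world axes, zero at the start; "moment": the same for the moment, N m; "opening": opening from 0.0 (shut) to 1.0 (fully open); "grip_force": force on a finger pad.
Only numpy, scipy, OpenCV 4.12 (cv2) and the standard library are available. Lean on these libraries where they do the work, as an engineer would, in place of code of your own. Each camera call takes 0.05 s, during which the arm holds its last target. There are 200 camera calls.

## Working session

There is one attempt and no reset: what is moved stays moved. The work goes in short steps, Python scripts to look and compute and a tool call to move; the robot and the scene stay as the last step left them, time stands still between calls to the robot, and variables do not carry over. Pictures are saved under pics/ and viewed, at most 10 in all, crops included, and the job is handed in when it is done.

Besides the shell and the picture viewer there is one more tool, called after "Request:" as a command line: name --argument value ..., lists and objects as JSON in quotes. arm_command: Moves the arm, as the interface text tells. Its arguments: {"type":"object","properties":{"deltas":{"type":"array"},"gripper":{"type":"number"}},"required":["deltas"]}

```bash
mkdir -p pics; cat > h.py <<'E'
import numpy as np, cv2
from cell import state, read_camera, job_done
def cloud(c):
    h,w=c["range_z"].shape
    u,v=np.meshgrid(np.arange(w),np.arange(h))
    x=(u-c["cx"])/c["fx"]; y=(v-c["cy"])/c["fy"]
    xd,yd=x,y
    for _ in range(10):
        f=1+c["k1"]*(x*x+y*y); x,y=xd/f,yd/f
    z=c["range_z"]
    P=np.stack([x*z,-y*z,-z,np.ones_like(z)],-1)@np.array(c["extrinsics"]).T
    P=P[...,:3]; P[z<=0]=np.nan
    return P
def save(n,im): cv2.imwrite("pics/"+n+".png",im[...,::-1])
E
python3 - <<'E'
from h import *
import pickle
s=state(); print(s)
for n in ("top","scene"):
    c=read_camera(n); pickle.dump(c,open(n+".pkl","wb")); save(n,c["color"]); print(n,c["k1"],np.round(c["extrinsics"],2).tolist())
E
```

```text
{'t': 0.0, 'joints': array([ 1.00837689e+00,  4.91585958e-01,  1.55947165e+00,  2.96636303e-05,
        1.09169827e+00, -1.05600165e-01]), 'qvel': array([-0.00029126, -0.00135655, -0.0009436 ,  0.00191074, -0.00036098,
        0.00020979]), 'tau': array([ 2.19750822e-03, -6.12652659e+01, -2.58177084e+01,  6.93114591e-02,
        4.82737343e-02, -1.89269936e-04]), 'eef_pos': array([275.53441941, 560.72853483, 233.03769179]), 'tcp_rot': array([-3.14043868e+00, -1.48769744e-04,  2.68475961e+00]), 'ft_force': array([0.10076448, 0.04313414, 0.02294321]), 'moment': array([-0.00099327,  0.0114965 , -0.01466682]), 'grip_force': 0.0, 'opening': 0.9993423580830068}
top -0.07215458329944206 [[0.01, 0.99, -0.13, 368.07], [-1.0, 0.01, -0.01, 3.69], [-0.0, 0.13, 0.99, 1313.51], [0.0, 0.0, 0.0, 1.0]]
scene 0.015609646401758031 [[-0.74, -0.55, 0.38, 944.63], [0.67, -0.62, 0.41, 438.7], [0.01, 0.56, 0.83, 990.45], [0.0, 0.0, 0.0, 1.0]]
```

View pics/top.png

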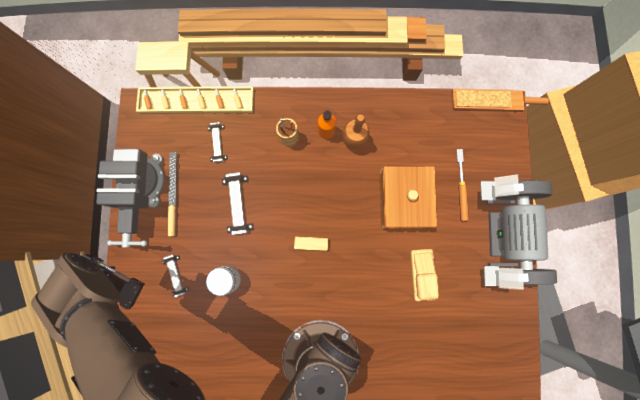

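View pics/scene.png

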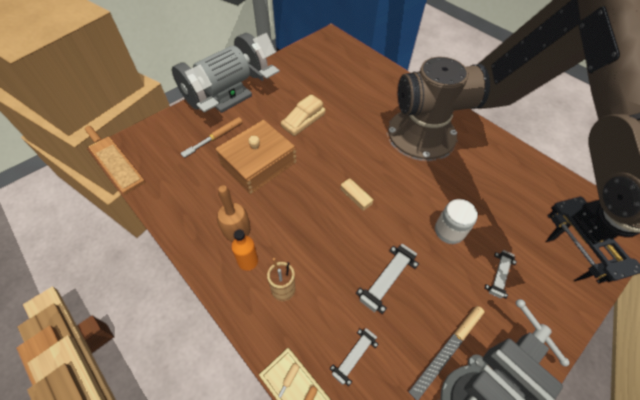

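The top view shows the box at (410,197) with its knob at (413,195) and the big holder at (237,203). There are smaller holders at (217,142) and (175,276). Free bench lies around (320,190).

```bash
python3 - <<'E'
from h import *
import pickle
for n in ("top","scene"):
    c=pickle.load(open(n+".pkl","rb")); P=cloud(c)
    def m(name,lo,hi,zr,rect=True):
        X=P.reshape(-1,3); s=(X[:,0]>lo[0])&(X[:,0]<hi[0])&(X[:,1]>lo[1])&(X[:,1]<hi[1])&(X[:,2]>zr[0])&(X[:,2]<zr[1])
        Q=X[s]; 
        if len(Q)<4: print(n,name,len(Q)); return
        r=cv2.minAreaRect(Q[:,:2].astype(np.float32)); print(n,name,len(Q),np.round(Q.mean(0),1),np.round(r[0],1),np.round(r[1],1),round(r[2],1), "zmed",round(np.median(Q[:,2]),1))
    if n=="top":
        for p in [(413,195),(390,175),(430,220),(237,203),(237,180),(237,228),(320,190),(312,244),(222,281),(425,275),(357,132),(287,132),(300,220)]:
            print(p,np.round(P[p[1],p[0]],0))
    m("lidtop",(380,-480),(700,-200),(78,94)); m("knob",(380,-480),(700,-200),(106,130))
    m("holder all",(380,190),(700,420),(5,60)); m("bed",(380,190),(700,420),(18,29)); m("stops",(380,190),(700,420),(33,60)); 
E
```

```text
(413, 195) [ 538. -289.  126.]
(390, 175) [ 610. -225.   83.]
(430, 220) [ 462. -351.   90.]
(237, 203) [520. 287.  23.]
(237, 180) [598. 287.  33.]
(237, 228) [434. 281.  37.]
(320, 190) [571.   4.  -2.]
(312, 244) [384.  29.  29.]
(222, 281) [265. 306. 113.]
(425, 275) [ 286. -337.   69.]
(357, 132) [ 739. -113.  130.]
(287, 132) [748. 114.  96.]
(300, 220) [466.  72.   2.]
top lidtop 2991 [ 538.  -287.4   85.6] [ 538.8 -288.6] [198.1 170.4] 0.8 zmed 85.6
top knob 98 [ 538.  -286.7  122.7] [ 538.6 -286.8] [31.9 30.9] 1.5 zmed 123.7
top holder all 1080 [537.7 297.3  22.1] [539.5 304.8] [229.3 320.2] 89.6 zmed 23.4
top bed 578 [535.1 296.   23.7] [564.8 303. ] [300.8  81. ] 17.8 zmed 23.8
top stops 153 [521.  290.5  37.5] [520.5 289.5] [201.7  54.7] 7.9 zmed 37.2
scene lidtop 2306 [ 545.4 -281.6   86. ] [ 540.3 -288. ] [201.6 170.7] 0.7 zmed 86.1
scene knob 95 [ 543.2 -282.6  121.3] [ 541.9 -285.4] [29.8 33.8] 45.9 zmed 123.1
scene holder all 1597 [547.3 302.6  23. ] [540.  295.5] [205.9 317.4] 88.9 zmed 23.8
scene bed 867 [543.1 300.9  24.1] [560.6 304.7] [290.1  81.3] 17.0 zmed 24.0
scene stops 245 [529.  293.2  37.4] [520.8 291.8] [190.7  56. ] 8.5 zmed 37.3
```

Request:
arm_command --deltas '[{"dx": 0.0237,"dy": -0.03,"yaw": 2.25},{"dx": 0.0237,"dy": -0.03,"yaw": 2.25},{"dx": 0.0237,"dy": -0.03,"yaw": 2.25},{"dx": 0.0237,"dy": -0.03,"yaw": 2.25},{"dx": 0.0237,"dy": -0.03,"yaw": 2.25},{"dx": 0.0237,"dy": -0.03,"yaw": 2.25},{"dx": 0.0237,"dy": -0.03,"yaw": 2.25},{"dx": 0.0237,"dy": -0.03,"yaw": 2.25},{"dx": 0.0237,"dy": -0.03,"yaw": 2.25},{"dx": 0.0237,"dy": -0.03,"yaw": 2.25},{"dx": 0.0237,"dy": -0.03,"yaw": 2.25},{"dx": 0.0237,"dy": -0.03,"yaw": 2.25}]'

```text
$.deltas[0]: bad value
```

Request:
arm_command --deltas '[{"dx": -0.0017,"dy": -0.0407},{"dx": -0.0017,"dy": -0.0407},{"dx": -0.0017,"dy": -0.0407},{"dx": -0.0017,"dy": -0.0407},{"dx": -0.0017,"dy": -0.0407},{"dx": -0.0017,"dy": -0.0407},{"dx": -0.0017,"dy": -0.0407},{"dx": -0.0017,"dy": -0.0407},{"dx": -0.0017,"dy": -0.0407},{"dx": -0.0017,"dy": -0.0407},{"dx": -0.0017,"dy": -0.0407},{"dx": -0.0017,"dy": -0.0407},{},{}]'

```text
$.deltas[0]: bad value
```

Request:
arm_command --deltas '[{"dx": 0.0237,"dy": -0.03,"dz": 0,"yaw": 2.25},{"dx": 0.0237,"dy": -0.03,"dz": 0,"yaw": 2.25},{"dx": 0.0237,"dy": -0.03,"dz": 0,"yaw": 2.25},{"dx": 0.0237,"dy": -0.03,"dz": 0,"yaw": 2.25},{"dx": 0.0237,"dy": -0.03,"dz": 0,"yaw": 2.25},{"dx": 0.0237,"dy": -0.03,"dz": 0,"yaw": 2.25},{"dx": 0.0237,"dy": -0.03,"dz": 0,"yaw": 2.25},{"dx": 0.0237,"dy": -0.03,"dz": 0,"yaw": 2.25},{"dx": 0.0237,"dy": -0.03,"dz": 0,"yaw": 2.25},{"dx": 0.0237,"dy": -0.03,"dz": 0,"yaw": 2.25},{"dx": 0.0237,"dy": -0.03,"dz": 0,"yaw": 2.25},{"dx": 0.0237,"dy": -0.03,"dz": 0,"yaw": 2.25}]'

```text
t: 1.3
eef_pos: [560.8, 199.5, 233.5]
tcp_rot: [3.142, -0.0, -3.126]
ft_force: [-0.3, 0.6, -0.4]
opening: 1.0
grip_force: 0.0
```

Request:
arm_command --deltas '[{"dx": -0.0017,"dy": -0.0407,"dz": 0,"yaw": 0},{"dx": -0.0017,"dy": -0.0407,"dz": 0,"yaw": 0},{"dx": -0.0017,"dy": -0.0407,"dz": 0,"yaw": 0},{"dx": -0.0017,"dy": -0.0407,"dz": 0,"yaw": 0},{"dx": -0.0017,"dy": -0.0407,"dz": 0,"yaw": 0},{"dx": -0.0017,"dy": -0.0407,"dz": 0,"yaw": 0},{"dx": -0.0017,"dy": -0.0407,"dz": 0,"yaw": 0},{"dx": -0.0017,"dy": -0.0407,"dz": 0,"yaw": 0},{"dx": -0.0017,"dy": -0.0407,"dz": 0,"yaw": 0},{"dx": -0.0017,"dy": -0.0407,"dz": 0,"yaw": 0},{"dx": -0.0017,"dy": -0.0407,"dz": 0,"yaw": 0},{"dx": -0.0017,"dy": -0.0407,"dz": 0,"yaw": 0},{"dx": 0,"dy": 0,"dz": 0,"yaw": 0},{"dx": 0,"dy": 0,"dz": 0,"yaw": 0}]'

```text
t: 2.7
eef_pos: [539.2, -288.0, 233.0]
tcp_rot: [3.141, -0.001, -3.129]
ft_force: [0.2, 1.0, -0.5]
opening: 1.001
grip_force: 0.0
```

```bash
python3 - <<'E'
from h import *
print(state()["eef_pos"],state()["tcp_rot"])
c=read_camera("wrist"); save("w1",c["color"]); P=cloud(c); X=P.reshape(-1,3)
print(np.nanmin(c["range_z"]))
for zr in ((80,94),(112,130)):
    Q=X[(X[:,2]>zr[0])&(X[:,2]<zr[1])&(abs(X[:,0]-540)<150)&(abs(X[:,1]+288)<120)]
    print(len(Q),Q.mean(0),cv2.minAreaRect(Q[:,:2].astype(np.float32)))
E
```

```text
[ 539.22300427 -288.00518834  233.04356599] [ 3.14071523e+00 -8.72535091e-04 -3.12880314e+00]
0.0
25252 [ 529.22978299 -288.23522885   86.17404494] ((539.3192138671875, -288.0740051269531), (199.22882080078125, 166.81399536132812), 0.7288243174552917)
950 [ 537.04154907 -288.14666084  123.90692153] ((539.1050415039062, -287.963623046875), (34.04561233520508, 33.81737518310547), 21.420269012451172)
```

View pics/w1.png

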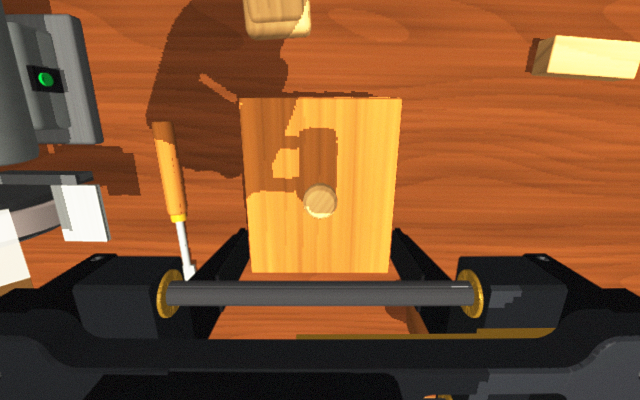

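The wrist view shows the knob at (319,201), centred between the fingers. It measures (539.1, -288.0), so I go down now.

Request:
arm_command --deltas '[{"dx": 0,"dy": 0,"dz": -0.025,"yaw": 0},{"dx": 0,"dy": 0,"dz": -0.025,"yaw": 0},{"dx": 0,"dy": 0,"dz": -0.025,"yaw": 0},{"dx": 0,"dy": 0,"dz": -0.02,"yaw": 0},{"dx": 0,"dy": 0,"dz": -0.015,"yaw": 0},{"dx": 0,"dy": 0,"dz": -0.009,"yaw": 0},{"dx": 0,"dy": 0,"dz": 0,"yaw": 0},{"dx": 0,"dy": 0,"dz": 0,"yaw": 0}]'

```text
t: 3.55
eef_pos: [540.0, -287.1, 115.3]
tcp_rot: [-3.141, 0.0, -3.126]
ft_force: [0.6, 0.2, 0.7]
opening: 1.003
grip_force: 0.0
```

Request:
arm_command --gripper 0 --deltas '[{"dx": 0,"dy": 0,"dz": 0,"yaw": 0},{"dx": 0,"dy": 0,"dz": 0,"yaw": 0},{"dx": 0,"dy": 0,"dz": 0,"yaw": 0},{"dx": 0,"dy": 0,"dz": 0,"yaw": 0},{"dx": 0,"dy": 0,"dz": 0,"yaw": 0},{"dx": 0,"dy": 0,"dz": 0,"yaw": 0},{"dx": 0,"dy": 0,"dz": 0,"yaw": 0},{"dx": 0,"dy": 0,"dz": 0,"yaw": 0}]'

```text
t: 4.35
eef_pos: [539.7, -287.5, 114.7]
tcp_rot: [3.142, 0.0, -3.127]
ft_force: [0.1, -0.6, 0.1]
opening: 0.385
grip_force: 0.0
```

Request:
arm_command --gripper 0 --deltas '[{"dx": 0,"dy": 0,"dz": 0,"yaw": 0},{"dx": 0,"dy": 0,"dz": 0,"yaw": 0},{"dx": 0,"dy": 0,"dz": 0,"yaw": 0}]'

```text
t: 4.65
eef_pos: [539.7, -287.5, 114.6]
tcp_rot: [3.142, 0.0, -3.127]
ft_force: [0.3, 0.3, -0.7]
opening: 0.353
grip_force: 30.0
```

Request:
arm_command --deltas '[{"dx": 0,"dy": 0,"dz": 0.004,"yaw": 0},{"dx": 0,"dy": 0,"dz": 0.006,"yaw": 0},{"dx": 0,"dy": 0,"dz": 0.01,"yaw": 0},{"dx": 0,"dy": 0,"dz": 0.015,"yaw": 0},{"dx": 0,"dy": 0,"dz": 0.015,"yaw": 0},{"dx": 0,"dy": 0,"dz": 0.01,"yaw": 0}]'

```text
t: 5.25
eef_pos: [539.9, -287.6, 176.4]
tcp_rot: [-3.141, 0.001, -3.127]
ft_force: [-0.9, -0.8, -2.5]
opening: 0.35
grip_force: 30.0
```

Request:
arm_command --deltas '[{"dx": 0,"dy": 0.005,"dz": 0,"yaw": 0},{"dx": 0,"dy": 0.012,"dz": 0,"yaw": 0},{"dx": 0.002,"dy": 0.02,"dz": 0,"yaw": 0},{"dx": 0.002,"dy": 0.026,"dz": 0,"yaw": 0},{"dx": 0.002,"dy": 0.026,"dz": 0,"yaw": 0},{"dx": 0.002,"dy": 0.026,"dz": 0,"yaw": 0},{"dx": 0.002,"dy": 0.026,"dz": 0,"yaw": 0},{"dx": 0,"dy": 0.026,"dz": 0,"yaw": 0},{"dx": 0,"dy": 0.02,"dz": 0,"yaw": 0},{"dx": 0,"dy": 0.012,"dz": 0,"yaw": 0},{"dx": 0,"dy": 0.008,"dz": 0,"yaw": 0},{"dx": 0,"dy": 0,"dz": -0.01,"yaw": 0},{"dx": 0,"dy": 0,"dz": -0.02,"yaw": 0},{"dx": 0,"dy": 0,"dz": -0.025,"yaw": 0},{"dx": 0,"dy": 0,"dz": -0.025,"yaw": 0},{"dx": 0,"dy": 0,"dz": -0.02,"yaw": 0},{"dx": 0,"dy": 0,"dz": -0.01,"yaw": 0},{"dx": 0,"dy": 0,"dz": -0.006,"yaw": 0},{"dx": 0,"dy": 0,"dz": 0,"yaw": 0}]'

```text
t: 7.15
eef_pos: [549.6, -80.8, 58.2]
tcp_rot: [3.141, -0.001, -3.128]
ft_force: [0.2, 0.2, -3.2]
opening: 0.352
grip_force: 30.0
```

Request:
arm_command --deltas '[{"dx": 0,"dy": 0,"dz": -0.003,"yaw": 0},{"dx": 0,"dy": 0,"dz": -0.003,"yaw": 0},{"dx": 0,"dy": 0,"dz": -0.002,"yaw": 0},{"dx": 0,"dy": 0,"dz": -0.001,"yaw": 0},{"dx": 0,"dy": 0,"dz": 0,"yaw": 0}]'

```text
t: 7.65
eef_pos: [549.7, -80.5, 49.7]
tcp_rot: [3.142, 0.0, -3.127]
ft_force: [0.2, 0.2, -2.7]
opening: 0.354
grip_force: 30.0
```

Request:
arm_command --deltas '[{"dx": 0,"dy": 0,"dz": -0.001,"yaw": 0},{"dx": 0,"dy": 0,"dz": -0.001,"yaw": 0},{"dx": 0,"dy": 0,"dz": 0,"yaw": 0}]'

```text
t: 7.95
eef_pos: [549.8, -80.5, 48.6]
tcp_rot: [-3.141, 0.001, -3.127]
ft_force: [-3.0, 0.1, 8.4]
opening: 0.351
grip_force: 30.0
```

Request:
arm_command --gripper 0.08 --deltas '[{"dx": 0,"dy": 0,"dz": 0,"yaw": 0},{"dx": 0,"dy": 0,"dz": 0,"yaw": 0},{"dx": 0,"dy": 0,"dz": 0,"yaw": 0},{"dx": 0,"dy": 0,"dz": 0,"yaw": 0},{"dx": 0,"dy": 0,"dz": 0,"yaw": 0},{"dx": 0,"dy": 0,"dz": 0,"yaw": 0}]'

```text
t: 8.55
eef_pos: [549.7, -80.5, 47.6]
tcp_rot: [3.141, -0.0, -3.127]
ft_force: [0.3, 0.6, -0.1]
opening: 0.798
grip_force: 0.0
```

Request:
arm_command --deltas '[{"dx": 0,"dy": 0,"dz": 0.01,"yaw": 0},{"dx": 0,"dy": 0,"dz": 0.03,"yaw": 0},{"dx": 0,"dy": 0,"dz": 0.04,"yaw": 0},{"dx": 0,"dy": 0,"dz": 0.04,"yaw": 0},{"dx": 0,"dy": 0,"dz": 0.04,"yaw": 0},{"dx": 0,"dy": -0.02,"dz": 0.02,"yaw": 0},{"dx": -0.002,"dy": -0.035,"dz": 0,"yaw": 0},{"dx": -0.002,"dy": -0.035,"dz": 0,"yaw": 0},{"dx": -0.002,"dy": -0.035,"dz": 0,"yaw": 0},{"dx": -0.002,"dy": -0.035,"dz": 0,"yaw": 0},{"dx": -0.002,"dy": -0.03,"dz": 0,"yaw": 0},{"dx": 0,"dy": -0.017,"dz": 0,"yaw": 0},{"dx": 0,"dy": 0,"dz": 0,"yaw": 0}]'

```text
t: 9.85
eef_pos: [539.4, -289.0, 227.9]
tcp_rot: [-3.141, 0.0, -3.129]
ft_force: [0.3, 1.0, 0.7]
opening: 0.841
grip_force: 0.0
```

```bash
python3 - <<'E'
from h import *
print(state()["eef_pos"],state()["tcp_rot"])
c=read_camera("wrist"); save("w2",c["color"]); P=cloud(c); X=P.reshape(-1,3)
def m(n,zr,xr,yr):
    Q=X[(X[:,2]>zr[0])&(X[:,2]<zr[1])&(X[:,0]>xr[0])&(X[:,0]<xr[1])&(X[:,1]>yr[0])&(X[:,1]<yr[1])]
    if len(Q)>5: print(n,len(Q),Q.mean(0).round(1),[np.round(a,1) for a in cv2.minAreaRect(Q[:,:2].astype(np.float32))])
m("rim",(70,80),(400,680),(-400,-180))
for s,y in (("+",(-287,-218)),("-",(-358,-289))):
    for zr in ((58,66),(50,58)): m(s+str(zr),zr,(450,630),y)
c=read_camera("top"); X=cloud(c).reshape(-1,3)
m("lid",(14,28),(430,670),(-190,30)); m("knob",(50,70),(430,670),(-190,30))
E
```

```text
[ 539.44286868 -288.99649661  227.88023309] [-3.14139885e+00  2.32170878e-04 -3.12918597e+00]
rim 5188 [ 518.  -288.1   74. ] [array([ 538.6, -286.7]), array([201. , 166.8]), np.float64(1.0)]
+(58, 66) 2874 [ 534.1 -259.6   62.1] [array([ 543.7, -252.4]), array([170.7,  68.1]), np.float64(0.0)]
+(50, 58) 195 [ 609.5 -256.4   54. ] [array([ 547.6, -243.2]), array([ 67.1, 171.6]), np.float64(83.3)]
-(58, 66) 168 [ 622.1 -322.    61.6] [array([ 558.2, -334.8]), array([153.2,  66.8]), np.float64(8.7)]
-(50, 58) 1401 [ 546.7 -316.5   55.8] [array([ 553.2, -323.3]), array([153.4,  67.7]), np.float64(0.3)]
lid 2657 [548.9 -80.6  19.7] [array([550.7, -81.7]), array([198.3, 164.1]), np.float64(0.4)]
knob 83 [548.5 -80.1  57.1] [array([548.8, -80.3]), array([30.6, 33.3]), np.float64(43.4)]
```

View pics/w2.png

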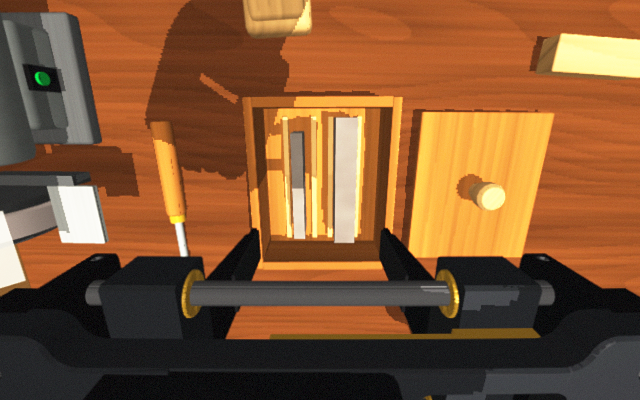

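The lid is flat on the bench. The thick stone is the right one at cols 334–358, rows 117–243 (the +y slot), and the thin stone is at col 298. I refine the thick stone's centre next.

```bash
python3 - <<'E'
from h import *
c=read_camera("wrist"); X=cloud(c).reshape(-1,3)
Q=X[(X[:,2]>60)&(X[:,2]<64)&(abs(X[:,0]-540)<84)&(X[:,1]>-280)&(X[:,1]<-238)]
print(len(Q),Q.mean(0),cv2.minAreaRect(Q[:,:2].astype(np.float32)),np.percentile(Q,[1,50,99],axis=0))
E
```

```text
2683 [ 528.10672695 -260.0486738    62.13450523] ((533.142333984375, -259.81640625), (149.2816162109375, 25.02979278564453), 1.0699851512908936) [[ 459.51318221 -272.79236454   60.42221763]
 [ 525.16356909 -260.09079715   62.14651756]
 [ 605.80053683 -247.29579497   63.71908467]]
```

Request:
arm_command --gripper 0.05 --deltas '[{"dx": -0.003,"dy": 0.014,"dz": 0,"yaw": 0},{"dx": -0.003,"dy": 0.015,"dz": 0,"yaw": 0},{"dx": 0,"dy": 0,"dz": -0.02,"yaw": 0},{"dx": 0,"dy": 0,"dz": -0.03,"yaw": 0},{"dx": 0,"dy": 0,"dz": -0.03,"yaw": 0},{"dx": 0,"dy": 0,"dz": -0.02,"yaw": 0},{"dx": 0,"dy": 0,"dz": 0,"yaw": 0},{"dx": 0,"dy": 0,"dz": 0,"yaw": 0}]'

```text
t: 10.8
eef_pos: [533.9, -257.4, 128.4]
tcp_rot: [3.141, 0.0, -3.126]
ft_force: [-0.7, -0.8, 0.5]
opening: 0.526
grip_force: 0.0
```

Correct y by -2.5 mm, then go down to z ≈ 46.

Request:
arm_command --gripper 0.05 --deltas '[{"dx": 0,"dy": -0.0025,"dz": -0.02,"yaw": 0},{"dx": 0,"dy": 0,"dz": -0.02,"yaw": 0},{"dx": 0,"dy": 0,"dz": -0.015,"yaw": 0},{"dx": 0,"dy": 0,"dz": -0.012,"yaw": 0},{"dx": 0,"dy": 0,"dz": -0.01,"yaw": 0},{"dx": 0,"dy": 0,"dz": -0.005,"yaw": 0},{"dx": 0,"dy": 0,"dz": 0,"yaw": 0}]'

```text
t: 11.5
eef_pos: [533.7, -260.9, 45.5]
tcp_rot: [3.141, -0.0, -3.127]
ft_force: [-0.5, 0.7, 0.9]
opening: 0.52
grip_force: 0.0
```

Request:
arm_command --gripper 0 --deltas '[{"dx": 0,"dy": 0,"dz": 0,"yaw": 0},{"dx": 0,"dy": 0,"dz": 0,"yaw": 0},{"dx": 0,"dy": 0,"dz": 0,"yaw": 0},{"dx": 0,"dy": 0,"dz": 0,"yaw": 0},{"dx": 0,"dy": 0,"dz": 0,"yaw": 0},{"dx": 0,"dy": 0,"dz": 0,"yaw": 0}]'

```text
t: 12.1
eef_pos: [533.7, -260.3, 46.0]
tcp_rot: [3.141, -0.0, -3.127]
ft_force: [0.5, 5.2, 4.0]
opening: 0.264
grip_force: 30.0
```

Request:
arm_command --deltas '[{"dx": 0,"dy": 0,"dz": 0.005,"yaw": 0},{"dx": 0,"dy": 0,"dz": 0.01,"yaw": 0},{"dx": 0,"dy": 0,"dz": 0.02,"yaw": 0},{"dx": 0,"dy": 0,"dz": 0.025,"yaw": 0},{"dx": 0,"dy": 0,"dz": 0.025,"yaw": 0},{"dx": 0,"dy": 0,"dz": 0.02,"yaw": 0},{"dx": 0,"dy": 0,"dz": 0.015,"yaw": 0},{"dx": 0,"dy": 0,"dz": 0.005,"yaw": 0},{"dx": 0,"dy": 0,"dz": 0,"yaw": 0}]'

```text
t: 13.0
eef_pos: [533.7, -261.2, 171.4]
tcp_rot: [-3.141, 0.001, -3.127]
ft_force: [0.5, 0.5, -4.9]
opening: 0.261
grip_force: 30.0
```

Request:
arm_command --deltas '[{"dx": 0,"dy": 0.008,"dz": 0,"yaw": 0},{"dx": 0,"dy": 0.016,"dz": 0,"yaw": 0.4},{"dx": 0,"dy": 0.025,"dz": 0,"yaw": 0.5},{"dx": 0,"dy": 0.03,"dz": 0,"yaw": 0.6},{"dx": 0,"dy": 0.03,"dz": 0,"yaw": 0.6},{"dx": 0,"dy": 0.03,"dz": 0,"yaw": 0.6},{"dx": 0,"dy": 0.03,"dz": 0,"yaw": 0.6},{"dx": 0,"dy": 0.03,"dz": 0,"yaw": 0.6},{"dx": 0,"dy": 0.03,"dz": 0,"yaw": 0.6},{"dx": 0,"dy": 0.03,"dz": 0,"yaw": 0.6},{"dx": 0,"dy": 0.03,"dz": 0,"yaw": 0.6},{"dx": 0,"dy": 0.03,"dz": 0,"yaw": 0.6},{"dx": 0,"dy": 0.025,"dz": 0,"yaw": 0.5},{"dx": 0,"dy": 0.02,"dz": 0,"yaw": 0.4},{"dx": 0,"dy": 0.011,"dz": 0,"yaw": 0},{"dx": 0,"dy": 0.005,"dz": 0,"yaw": 0},{"dx": 0,"dy": 0,"dz": 0,"yaw": 0}]'

```text
t: 14.7
eef_pos: [533.3, 119.4, 170.4]
tcp_rot: [3.142, -0.0, -3.001]
ft_force: [-0.6, 0.2, -3.4]
opening: 0.266
grip_force: 30.0
```

Request:
arm_command --deltas '[{"dx": 0,"dy": 0,"dz": -0.01,"yaw": 0},{"dx": 0,"dy": 0,"dz": -0.02,"yaw": 0},{"dx": 0,"dy": 0,"dz": -0.025,"yaw": 0},{"dx": 0,"dy": 0,"dz": -0.025,"yaw": 0},{"dx": 0,"dy": 0,"dz": -0.02,"yaw": 0},{"dx": 0,"dy": 0,"dz": -0.015,"yaw": 0},{"dx": 0,"dy": 0,"dz": -0.008,"yaw": 0},{"dx": 0,"dy": 0,"dz": -0.004,"yaw": 0},{"dx": 0,"dy": 0,"dz": 0,"yaw": 0},{"dx": 0,"dy": 0,"dz": 0,"yaw": 0}]'

```text
t: 15.7
eef_pos: [534.0, 118.9, 44.2]
tcp_rot: [3.142, 0.001, -3.002]
ft_force: [0.1, 0.7, -3.7]
opening: 0.26
grip_force: 30.0
```

Lower in small steps until it touches (expected near TCP z 34).

Request:
arm_command --deltas '[{"dx": 0,"dy": 0,"dz": -0.004,"yaw": 0},{"dx": 0,"dy": 0,"dz": -0.003,"yaw": 0},{"dx": 0,"dy": 0,"dz": -0.002,"yaw": 0},{"dx": 0,"dy": 0,"dz": -0.001,"yaw": 0},{"dx": 0,"dy": 0,"dz": 0,"yaw": 0}]'

```text
t: 16.2
eef_pos: [533.6, 119.1, 34.0]
tcp_rot: [3.142, 0.0, -3.001]
ft_force: [-2.1, 0.2, 3.1]
opening: 0.263
grip_force: 30.0
```

Request:
arm_command --gripper 0.05 --deltas '[{"dx": 0,"dy": 0,"dz": 0,"yaw": 0},{"dx": 0,"dy": 0,"dz": 0,"yaw": 0},{"dx": 0,"dy": 0,"dz": 0,"yaw": 0},{"dx": 0,"dy": 0,"dz": 0,"yaw": 0},{"dx": 0,"dy": 0,"dz": 0,"yaw": 0},{"dx": 0,"dy": 0,"dz": 0.01,"yaw": 0},{"dx": 0,"dy": 0,"dz": 0.02,"yaw": 0},{"dx": 0,"dy": 0,"dz": 0.03,"yaw": 0},{"dx": 0,"dy": 0,"dz": 0.02,"yaw": 0},{"dx": 0,"dy": 0,"dz": 0,"yaw": 0}]'

```text
t: 17.2
eef_pos: [534.8, 119.2, 116.7]
tcp_rot: [-3.141, 0.005, -3.001]
ft_force: [0.8, -0.6, 0.0]
opening: 0.523
grip_force: 0.0
```

Request:
arm_command --gripper 0 --deltas '[{"dx": 0.001,"dy": -0.01,"dz": 0,"yaw": 0},{"dx": 0.002,"dy": -0.015,"dz": 0,"yaw": 0},{"dx": 0.002,"dy": -0.015,"dz": 0,"yaw": 0},{"dx": 0.001,"dy": -0.01,"dz": 0,"yaw": 0},{"dx": 0,"dy": 0,"dz": 0,"yaw": 0},{"dx": 0,"dy": 0,"dz": -0.02,"yaw": 0},{"dx": 0,"dy": 0,"dz": -0.02,"yaw": 0},{"dx": 0,"dy": 0,"dz": -0.013,"yaw": 0},{"dx": 0,"dy": 0,"dz": 0,"yaw": 0},{"dx": 0,"dy": 0,"dz": 0,"yaw": 0}]'

```text
t: 18.2
eef_pos: [539.8, 69.1, 60.8]
tcp_rot: [3.141, -0.0, -3.001]
ft_force: [0.4, 0.2, 1.1]
opening: 0.005
grip_force: 0.0
```

```bash
python3 - <<'E'
from h import *
print(state()["eef_pos"],state()["opening"])
c=read_camera("wrist"); save("w3",c["color"]); X=cloud(c).reshape(-1,3)
Q=X[(X[:,2]>46)&(X[:,2]<54)&(abs(X[:,0]-534)<90)&(X[:,1]>102)&(X[:,1]<160)]
print(len(Q),Q.mean(0),cv2.minAreaRect(Q[:,:2].astype(np.float32)))
E
```

```text
[539.75070132  69.13672379  60.78040506] 0.004574189658372409
5587 [505.5057494  116.04790957  50.04132553] ((530.5504760742188, 118.22242736816406), (144.71261596679688, 25.76419448852539), 7.991136074066162)
```

View pics/w3.png

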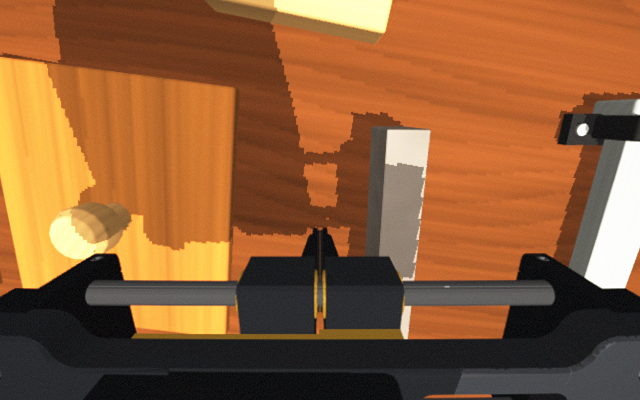

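The stone stands on edge at cols 372–430, with the closed fingers at col 320 on its -y side. I push slowly near its top.

Request:
arm_command --deltas '[{"dx": 0,"dy": 0.01,"dz": 0,"yaw": 0},{"dx": -0.001,"dy": 0.01,"dz": 0,"yaw": 0},{"dx": -0.001,"dy": 0.006,"dz": 0,"yaw": 0},{"dx": -0.001,"dy": 0.006,"dz": 0,"yaw": 0},{"dx": -0.001,"dy": 0.006,"dz": 0,"yaw": 0},{"dx": -0.001,"dy": 0.006,"dz": 0,"yaw": 0},{"dx": -0.001,"dy": 0.006,"dz": 0,"yaw": 0},{"dx": -0.001,"dy": 0.006,"dz": 0,"yaw": 0},{"dx": -0.001,"dy": 0.006,"dz": 0,"yaw": 0},{"dx": -0.001,"dy": 0.006,"dz": 0,"yaw": 0},{"dx": 0,"dy": 0,"dz": 0,"yaw": 0},{"dx": 0,"dy": 0,"dz": 0,"yaw": 0}]'

```text
t: 19.45
eef_pos: [530.6, 137.2, 60.5]
tcp_rot: [3.142, -0.0, -3.001]
ft_force: [0.6, -0.0, 0.5]
opening: -0.001
grip_force: 0.0
```

```bash
cat > st.py <<'E'
from h import *
import sys
print(state()["eef_pos"],state()["tcp_rot"][2])
lo,hi,y0,y1=map(float,sys.argv[1:5])
for n in ("top","wrist"):
    X=cloud(read_camera(n)).reshape(-1,3)
    Q=X[(X[:,2]>lo)&(X[:,2]<hi)&(abs(X[:,0]-530)<110)&(X[:,1]>y0)&(X[:,1]<y1)]
    if len(Q)>5: print(n,len(Q),Q.mean(0).round(1),cv2.minAreaRect(Q[:,:2].astype(np.float32)))
E
python3 st.py 15 55 100 230
```

```text
[530.55505595 137.18601702  60.51371704] -3.0010451079078337
wrist 8991 [494.7 152.3  25.5] ((527.4869995117188, 155.653076171875), (149.3631591796875, 51.5859489440918), 7.960668087005615)
```

Request:
arm_command --gripper 0.09 --deltas '[{"dx": -0.001,"dy": 0.009,"dz": 0.01,"yaw": 0},{"dx": -0.002,"dy": 0.0095,"dz": 0.01,"yaw": 0},{"dx": 0,"dy": 0,"dz": 0,"yaw": 0},{"dx": 0,"dy": 0,"dz": 0,"yaw": 0},{"dx": 0,"dy": 0,"dz": 0,"yaw": 0},{"dx": 0,"dy": 0,"dz": 0,"yaw": 0},{"dx": 0,"dy": 0,"dz": 0,"yaw": 0},{"dx": 0,"dy": 0,"dz": 0,"yaw": 0},{"dx": 0,"dy": 0,"dz": 0,"yaw": 0}]'

```text
t: 20.45
eef_pos: [527.6, 155.4, 80.5]
tcp_rot: [3.142, -0.0, -3.002]
ft_force: [0.3, 1.0, 0.3]
opening: 0.706
grip_force: 0.0
```

Request:
arm_command --gripper 0.09 --deltas '[{"dx": 0,"dy": 0,"dz": -0.02,"yaw": 0},{"dx": 0,"dy": 0,"dz": -0.02,"yaw": 0},{"dx": 0,"dy": 0,"dz": -0.01,"yaw": 0},{"dx": 0,"dy": 0,"dz": -0.006,"yaw": 0},{"dx": 0,"dy": 0,"dz": 0,"yaw": 0}]'

```text
t: 20.95
eef_pos: [527.5, 155.5, 24.2]
tcp_rot: [3.142, -0.001, -3.002]
ft_force: [-0.8, 0.7, 0.1]
opening: 0.945
grip_force: 0.0
```

Request:
arm_command --gripper 0 --deltas '[{"dx": 0,"dy": 0,"dz": 0,"yaw": 0},{"dx": 0,"dy": 0,"dz": 0,"yaw": 0},{"dx": 0,"dy": 0,"dz": 0,"yaw": 0},{"dx": 0,"dy": 0,"dz": 0,"yaw": 0},{"dx": 0,"dy": 0,"dz": 0,"yaw": 0},{"dx": 0,"dy": 0,"dz": 0,"yaw": 0},{"dx": 0,"dy": 0,"dz": 0,"yaw": 0},{"dx": 0,"dy": 0,"dz": 0,"yaw": 0}]'

```text
t: 21.75
eef_pos: [527.7, 155.6, 24.8]
tcp_rot: [3.141, 0.0, -3.002]
ft_force: [-0.5, 1.3, 3.0]
opening: 0.525
grip_force: 30.0
```

Request:
arm_command --deltas '[{"dx": 0,"dy": 0,"dz": 0.005,"yaw": 0},{"dx": 0,"dy": 0,"dz": 0.01,"yaw": 0},{"dx": 0,"dy": 0,"dz": 0.02,"yaw": 0},{"dx": 0.01,"dy": 0,"dz": 0.025,"yaw": 0},{"dx": 0.02,"dy": 0,"dz": 0.03,"yaw": 0},{"dx": 0.025,"dy": 0.01,"dz": 0.03,"yaw": 0},{"dx": 0.02,"dy": 0.01,"dz": 0.02,"yaw": 0},{"dx": 0.01,"dy": 0.01,"dz": 0.01,"yaw": 0},{"dx": 0.005,"dy": 0.005,"dz": 0.005,"yaw": 0},{"dx": 0,"dy": 0,"dz": 0,"yaw": 0},{"dx": 0,"dy": 0,"dz": 0,"yaw": 0}]'

```text
t: 22.85
eef_pos: [616.7, 190.2, 178.9]
tcp_rot: [-3.141, -0.002, -3.001]
ft_force: [-0.3, -0.3, -4.5]
opening: 0.526
grip_force: 30.0
```

```bash
python3 - <<'E'
from h import *
print(state()["eef_pos"],state()["tcp_rot"])
c=read_camera("wrist"); save("w4",c["color"]); X=cloud(c).reshape(-1,3)
def m(n,zr,xr,yr):
    Q=X[(X[:,2]>zr[0])&(X[:,2]<zr[1])&(X[:,0]>xr[0])&(X[:,0]<xr[1])&(X[:,1]>yr[0])&(X[:,1]<yr[1])]
    if len(Q)>5: print(n,len(Q),Q.mean(0).round(1),cv2.minAreaRect(Q[:,:2].astype(np.float32)))
m("stops",(32,45),(400,640),(220,360))
m("stopfar",(32,45),(560,640),(220,360)); m("stopnear",(32,45),(400,480),(220,360))
m("bed",(20,28),(450,592),(250,330))
E
```

```text
[616.73322462 190.19785345 178.90019402] [-3.14147209e+00 -1.86344481e-03 -3.00137528e+00]
stops 2025 [498.8 287.5  37.5] ((519.6486206054688, 291.758544921875), (202.40408325195312, 56.499961853027344), 8.229947090148926)
stopfar 766 [603.5 302.6  37.6] ((608.0310668945312, 304.4310302734375), (23.833728790283203, 56.28150177001953), 8.217732429504395)
stopnear 1259 [435.1 278.2  37.5] ((433.83062744140625, 278.73577880859375), (22.82997703552246, 56.21160125732422), 15.413041114807129)
bed 4939 [516.5 290.7  23.9] ((520.8911743164062, 292.1681823730469), (148.2408447265625, 37.43721389770508), 8.31524658203125)
```

View pics/w4.png

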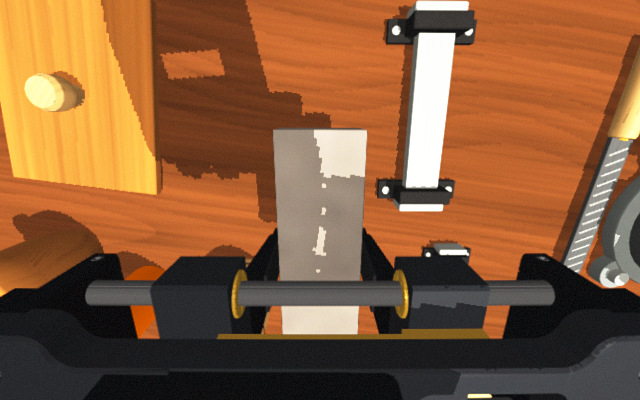

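The stone is held flat (cols 275–365) and the holder is clear at cols 405–455, rows 0–210. Next I measure the bed between the stops, and the stone's end relative to the TCP, both along the holder's axis.

```bash
python3 - <<'E'
from h import *
s=state(); e=s["eef_pos"]
c=read_camera("wrist"); X=cloud(c).reshape(-1,3)
a=np.deg2rad(8.2); ux=np.array([np.cos(a),np.sin(a)]); uy=np.array([-ux[1],ux[0]])
o=np.array([520,291.7]); A=(X[:,:2]-o)@ux; B=(X[:,:2]-o)@uy
b=(abs(X[:,2]-24)<3)&(abs(B)<14)&(abs(A)<90); st=(abs(X[:,2]-37.5)<3)&(abs(B)<25)&(abs(A)<110)
print("bed A",np.percentile(A[b],[0,.5,99.5,100]))
for sg in (1,-1):
    q=st&(A*sg>0); print("stop",sg,np.percentile(A[q],[0,1,50,99,100]),"B",np.percentile(((X[:,:2]-o)@uy)[(abs(X[:,2]-37.5)<3)&(abs(B)<40)&(abs(A)<110)&(A*sg>0)],[0.5,99.5]))
bb=(abs(X[:,2]-24)<3)&(abs(B)<30)&(abs(A)<60); print("bed B",np.percentile(B[bb],[.5,99.5]))
r=X[:,:2]-e[:2]; A=r@ux;B=r@uy; q=(abs(X[:,2]-e[2])<20)&(A<-30)&(A>-100)&(abs(B)<40)
print("stone A",np.percentile(A[q],[0,.5,99]),"B",np.percentile(B[q],[.5,99.5]),"z",np.percentile(X[q,2]-e[2],[1,50,99]))
q2=q&(B<20)&(B>-20); p=np.polyfit(A[q2],X[q2,2],1); print("tilt",p, "z range",)
E
```

```text
bed A [-79.44533959 -78.866346    77.11588423  77.7957171 ]
stop 1 [77.1788054  77.41298307 84.43915142 92.21056089 92.41526346] B [-27.81048133  27.34608629]
stop -1 [-95.04038908 -94.53750129 -86.21802257 -78.76372694 -78.39835604] B [-27.9430069   27.13744494]
bed B [-17.79338388  17.93640226]
stone A [-74.87500861 -74.80680138 -30.52257106] B [-24.92545223  24.39172614] z [-16.49695543   0.36592484   1.86206729]
tilt [2.81449250e-02 1.80470046e+02] z range
```

Request:
arm_command --deltas '[{"dx": -0.0044,"dy": 0.0045,"dz": 0,"yaw": 0},{"dx": -0.01,"dy": 0.01,"dz": 0,"yaw": 0.15},{"dx": -0.014,"dy": 0.015,"dz": 0,"yaw": 0},{"dx": -0.014,"dy": 0.015,"dz": 0,"yaw": 0},{"dx": -0.014,"dy": 0.015,"dz": 0,"yaw": 0},{"dx": -0.014,"dy": 0.015,"dz": -0.01,"yaw": 0},{"dx": -0.012,"dy": 0.012,"dz": -0.02,"yaw": 0},{"dx": -0.01,"dy": 0.01,"dz": -0.02,"yaw": 0},{"dx": -0.005,"dy": 0.005,"dz": -0.02,"yaw": 0},{"dx": 0,"dy": 0,"dz": -0.02,"yaw": 0},{"dx": 0,"dy": 0,"dz": -0.01,"yaw": 0},{"dx": 0,"dy": 0,"dz": 0,"yaw": 0},{"dx": 0,"dy": 0,"dz": 0,"yaw": 0}]'

```text
t: 24.25
eef_pos: [520.3, 292.5, 80.3]
tcp_rot: [3.141, 0.001, -2.999]
ft_force: [0.1, -0.0, -3.1]
opening: 0.528
grip_force: 30.0
```

```bash
cat > chk.py <<'E'
from h import *
s=state(); e=s["eef_pos"]; print(e,np.degrees(s["tcp_rot"][2])+180)
c=read_camera("wrist"); X=cloud(c).reshape(-1,3)
a=np.deg2rad(8.2); ux=np.array([np.cos(a),np.sin(a)]); uy=np.array([-ux[1],ux[0]])
o=np.array([519.3,291.6]); A=(X[:,:2]-o)@ux; B=(X[:,:2]-o)@uy
st=(abs(X[:,2]-37.5)<3)&(abs(B)<30)&(A<-70)&(A>-110)
print("near stop A",np.percentile(A[st],[0,1,50,99,100]),"B",np.percentile(B[st],[.5,99.5]))
q=(abs(X[:,2]-e[2])<8)&(A<-30)&(A>-100)&(abs(B)<26)
print("stone A",np.percentile(A[q],[0,.5]),"B",np.percentile(B[q],[.5,99.5]),"z",np.percentile(X[q,2]-e[2],[1,50,99]))
print("slope",np.polyfit(A[q],X[q,2],1))
E
python3 chk.py
```

```text
[520.27280057 292.47677228  80.33152334] 8.190931611686011
near stop A [-93.77548353 -93.66440174 -86.1330826  -78.5148103  -77.88703611] B [-27.07824616  28.01137198]
stone A [-73.78683495 -73.71777622] B [-24.35188945  24.93505907] z [-3.13958853  0.22181972  1.69040978]
slope [6.00763057e-03 8.08262708e+01]
```

Request:
arm_command --deltas '[{"dx": -0.0012,"dy": 0,"dz": -0.008,"yaw": 0},{"dx": 0,"dy": 0,"dz": -0.008,"yaw": 0},{"dx": 0,"dy": 0,"dz": -0.005,"yaw": 0},{"dx": 0,"dy": 0,"dz": -0.004,"yaw": 0},{"dx": 0,"dy": 0,"dz": -0.003,"yaw": 0},{"dx": 0,"dy": 0,"dz": -0.002,"yaw": 0},{"dx": 0,"dy": 0,"dz": 0,"yaw": 0}]'

```text
t: 25.0
eef_pos: [519.0, 292.0, 49.4]
tcp_rot: [3.142, -0.0, -2.999]
ft_force: [0.1, -0.6, -4.2]
opening: 0.524
grip_force: 30.0
```

```bash
python3 chk.py
```

```text
[519.0200318  292.00579096  49.41977334] 8.17512142331114
near stop A [-94.05529702 -93.94073808 -86.01323768 -78.02454503 -77.89816538] B [-26.99771309  28.00672641]
stone A [-75.0952034  -75.01590133] B [-24.64025844  24.63601267] z [-2.85570716  0.28917544  1.78698507]
slope [5.30575982e-03 4.99503241e+01]
```

Between the stops (3 mm gap at the near end). Touch down and let go.

Request:
arm_command --deltas '[{"dx": 0,"dy": 0,"dz": -0.001,"yaw": 0},{"dx": 0,"dy": 0,"dz": -0.0005,"yaw": 0},{"dx": 0,"dy": 0,"dz": 0,"yaw": 0},{"dx": 0,"dy": 0,"dz": 0,"yaw": 0}]'

```text
t: 25.45
eef_pos: [519.2, 292.1, 48.8]
tcp_rot: [3.141, 0.001, -2.999]
ft_force: [-1.5, -1.1, 5.6]
opening: 0.522
grip_force: 30.0
```

Request:
arm_command --gripper 0.08 --deltas '[{"dx": 0,"dy": 0,"dz": 0,"yaw": 0},{"dx": 0,"dy": 0,"dz": 0,"yaw": 0},{"dx": 0,"dy": 0,"dz": 0,"yaw": 0},{"dx": 0,"dy": 0,"dz": 0,"yaw": 0},{"dx": 0,"dy": 0,"dz": 0,"yaw": 0},{"dx": 0,"dy": 0,"dz": 0,"yaw": 0},{"dx": 0,"dy": 0,"dz": 0.01,"yaw": 0},{"dx": 0,"dy": 0,"dz": 0.03,"yaw": 0},{"dx": 0,"dy": 0,"dz": 0.04,"yaw": 0},{"dx": 0.02,"dy": -0.02,"dz": 0.04,"yaw": 0},{"dx": 0.03,"dy": -0.03,"dz": 0.03,"yaw": 0},{"dx": 0.03,"dy": -0.03,"dz": 0,"yaw": 0},{"dx": 0.02,"dy": -0.02,"dz": 0,"yaw": 0},{"dx": 0,"dy": 0,"dz": 0,"yaw": 0},{"dx": 0,"dy": 0,"dz": 0,"yaw": 0}]'

```text
t: 26.95
eef_pos: [617.7, 192.9, 197.3]
tcp_rot: [3.141, -0.0, -3.0]
ft_force: [0.4, 0.6, 0.0]
opening: 0.845
grip_force: 0.0
```

```bash
python3 - <<'E'
from h import *
c=read_camera("wrist"); save("w5",c["color"]); X=cloud(c).reshape(-1,3)
a=np.deg2rad(8.2); ux=np.array([np.cos(a),np.sin(a)]); uy=np.array([-ux[1],ux[0]])
o=np.array([519.3,291.6]); A=(X[:,:2]-o)@ux; B=(X[:,:2]-o)@uy
q=(abs(X[:,2]-49)<4)&(abs(A)<90)&(abs(B)<40); Q=X[q]
print(cv2.minAreaRect(np.c_[A[q],B[q]].astype(np.float32)),np.linalg.lstsq(np.c_[A[q],B[q],np.ones(q.sum())],X[q,2],rcond=None)[0])
st=(abs(X[:,2]-37.5)<3)&(abs(B)<30)&(abs(A)>76)&(abs(A)<110)
for s in (1,-1): print(np.percentile(A[st&(A*s>0)],[.5,99.5]))
E
```

```text
((-0.23186492919921875, -0.08142852783203125), (150.12542724609375, 51.01686477661133), 0.05321455001831055) [4.81005361e-04 2.50328582e-03 4.89657423e+01]
[78.34053339 92.90630373]
[-93.59545372 -78.0632937 ]
```

View pics/w5.png

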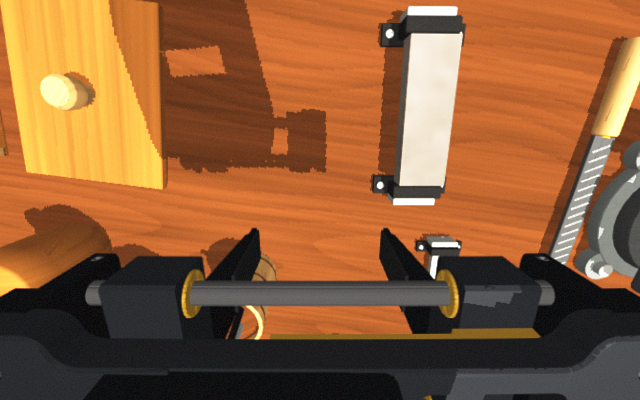

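The stone lies flat on the bed between the stops (cols 400–462, rows 25–187), centred to within 0.3 mm with its top at 49 mm. The lid is flat on the left with its knob at (63,90). Handing in.

```bash
python3 -c "
from cell import job_done
print(job_done())"
```

```text
the job is handed in; nothing more can be done
None
```

The job is handed in: the thick stone is seated flat and centred in the holder, and the lid lies flat on the bench, knob up. The thin stone was standing when last seen, before I lifted the thick one out. No verdict was returned.

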